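# Release the charged battery with both dock keys

### The job

The battery in the charging dock with the green lamp is full: release it for collection by pressing that dock's two blue release keys down together, one fingertip on each, and holding both down until the battery has risen all the way up. Then let both keys spring back up and move clear, leaving the raised battery sitting in its dock. Do not touch or lift either battery, and leave the other dock (red lamp, still charging) and the things lying around alone.

Things in the scene. Friction and masses are not known exactly. Their poses are not given: they have to be found in the camera images.
- dock_ready: fixed dark grey charging dock with a GREEN lamp. Origin on the table; x to its rear, y left, z up; it spans x -121 to 95, y +-56 mm, walls 56 mm high. Front 66 mm: flat apron, top at 50 mm, with two blue keys at x -94, y +-31 mm, the lamp between; behind it the open well with the battery. A steel hook per key holds the battery: either hook alone keeps it down.
- ready_key_l: left (+y) blue release key of the green-lamp dock: flat top 24 x 28 mm; origin at the centre of its top, 62 mm above the table (12 mm over the apron) when up; axes as the dock's. Goes straight down 8 mm on a spring (2 N at first, 6 N at the bottom, then a hard stop), springs back. Key centres are 62 mm apart along the dock's y.
- ready_key_r: right (-y) blue release key of the green-lamp dock: flat top 24 x 28 mm; origin at the centre of its top, 62 mm above the table (12 mm over the apron) when up; axes as the dock's. Goes straight down 8 mm on a spring (2 N at first, 6 N at the bottom, then a hard stop), springs back. Key centres are 62 mm apart along the dock's y.
- ready_carriage (a joint): lift of the carriage under the battery of the green-lamp dock, in m: 0 locked down, 0.024 fully up. With both keys at least 6 mm down a damped spring raises it in about 2 to 4 s; if the keys are let go early it is caught part-way (press both again); once fully up it stays up
- battery_ready: black battery loose in the green-lamp dock: 138 (x) x 88 (y) x 42 mm, handle arching 23 mm above its top, about 0.9 kg; origin under its centre, 17.5 mm behind the dock's origin, 22 mm above the table when locked down, 46 mm when fully up; axes as the dock's. Its front lies 43 mm behind the key centres. 
- dock_busy: fixed dark grey charging dock with a RED lamp. Origin on the table; x to its rear, y left, z up; it spans x -121 to 95, y +-56 mm, walls 56 mm high. Front 66 mm: flat apron, top at 50 mm, with two blue keys at x -94, y +-31 mm, the lamp between; behind it the open well with the battery. Same mechanism, to be left alone.
- busy_key_l: left key of the red-lamp dock, like the others; not to be pressed
- busy_key_r: right key of the red-lamp dock; not to be pressed
- busy_carriage (a joint): lift of the carriage of the red-lamp dock, in m: 0 locked down, where it must stay
- battery_busy: black battery loose in the red-lamp dock: 138 (x) x 88 (y) x 42 mm, handle arching 23 mm above its top, about 0.9 kg; origin under its centre, 17.5 mm behind the dock's origin, 22 mm above the table when locked down, 46 mm when fully up; axes as the dock's. Its front lies 43 mm behind the key centres. Stays there.
- phone: dark phone lying flat, 150 (x) x 72 x 8 mm, origin under its centre; bystander
- power_bank: red power bank lying flat, 140 (x) x 70 x 18 mm, origin under its centre; bystander
- bike_lamp: dark bicycle lamp standing on its back, 48 mm across, 58 mm high, clamp stub to its -x, origin under its centre; bystander
- remote: dark handheld remote lying flat, 150 (x) x 44 x 18 mm, origin under its centre; bystander

How it is judged:
By the outcome, as a careful person would: the job done as asked, in the order asked, and still so for the second after the job is handed in, with the robot touching nothing.
It also fails if it takes over 42 s, if anything falls off the work surface, if the arm or the gripper's body presses on something with over 40 N, if the wrist force passes 120 N, or if a joint passes its speed limit or range.

### The arm

A 7-joint arm with a two-finger parallel gripper is mounted at the origin on the work surface. World frame = base frame: x ahead of the robot, y to its left, z up, the work surface at z = 0. Lengths are in m, angles in rad, forces in N, time in s.
With the tool pointing down it reaches from about 0.4 to 0.85 m from the base axis. Payload 10.4 kg.
Tool frame: the origin (TCP) lies between the finger pads; the fingertips stand 11 mm ahead of it and the grasp point (between the pads) lies 8 mm behind it; z points along the fingers, y is the direction in which the jaws open and shut (so a half turn about z gives the same grasp; the last joint's range is limited). The gripper opens to 87 mm and grips with 3 to 60 N. Pads are 19 mm wide; open, the fingers measure 117 mm over their backs; the gripper's body (75 mm by 190 mm) begins 51 mm behind the grasp point.
Start: joints at [-1.36, 0.332, -0.065, 1.46, 0.022, 1.35, -0.088], TCP at [0.145, 0.608, 0.234] pointing down, gripper open.
Joint ranges: [-2.6, 2.6], [-0.5, 2.12], [-1.47, 1.34], [0.16, 2.42], [-1.27, 4.41], [0.06, 2.06], [-2.6, 2.6]. Speed limits (rad/s): [2.22, 2.22, 2.79, 2.79, 3.14, 3.14, 3.14].

### API

Orientations are given as a unit quaternion [x, y, z, w].
In Python, from bench import r, eyes gives the robot as it stands.
- The arm moves only by the shell command python3 -m inch 'ROWS' [FORCE]. ROWS is a JSON object of lists of equal length, an entry for each row: "translation": the shift along the world's x, y, z scaled (see below), a list of three; "rot": the turn, a rotation vector about the world's x, y, z scaled (see below), a list of three; "jaw": the finger opening in mm, from 0 to 87. In form: {"translation": [[tx, ty, tz], ...], "rot": [[ax, ay, az], ...], "jaw": [jaw, ...]}. A call has 1 to 20 rows; each row is the pose to reach, as a shift and turn from the pose measured when the call began; what a row does not reach only later rows make up. The controller multiplies each number of a shift by 100 mm and each number of a turn by 60 degrees. A row lasts 1/10 s, in which the tool goes at most 50 mm and 8.59 degrees, less where a joint would pass 70% of its speed; a pose out of reach is approached as far as the arm can. A call with a number of a shift or a turn outside -1 to 1 is refused whole. A call with a gripper value outside its range is refused whole. The fingers move at their own pace and stop on an object; FORCE is the grip in N (left out, the last holds). Time passes only in rows, so rows that repeat a pose let the fingers close. It gives the time, the measured TCP pose, the force and the opening at its end, in the units of the state.
- r.read_state(): the state, without advancing time (a new reading comes with each control period).
- eyes.camera(name): name is "scene" or "top" or "wrist"; returns the picture (480x640x3 uint8, blue, green, red); there is no depth.
- eyes.calibration(name): a dict with "fx", "fy", "cx", "cy" (pixels), "distortion" ([k1, k2, p1, p2, k3] as OpenCV has them; the pictures are not rectified), "R" (3x3) and "t" (3): a world point X has camera coordinates R X + t; the wrist camera has in their place "hand_eye" (4x4, takes a point from camera to tool coordinates, whose origin is the TCP and whose axes are the flange's). Camera axes: x right, y down, z forward; pixel columns grow to the right and rows downward; lengths in m; the calibration is good to about 2 mm. A picture is of the moment at which its call begins: read the wrist's pose just before it. calibration takes no time and is no camera call.
- r.close_job(): hands the job in, once; it reports no verdict.
The state is a dict: "time": time; "joint_positions": joint angles; "joint_vel": joint speeds; "joint_torque": joint torques, N m; "ee_pos": TCP position; "eef_rot": TCP orientation; "ft_force": force on the tool from outside, world axes, zero at the start; "torque": the same for the moment, N m; "width": finger opening in m.
Only numpy, scipy, OpenCV 4.12 (cv2) and the standard library are available. Lean on these libraries where they do the work, as an engineer would, in place of code of your own. Each camera call takes 0.05 s, during which the arm holds its last target. There are 200 camera calls.

## Working session

There is one attempt and no reset: what is moved stays moved. The work goes in short steps, Python scripts to look and compute and a shell command to move; the robot and the scene stay as the last step left them, time stands still between calls to the robot, and variables do not carry over. Pictures are saved under pics/ and viewed, about 8 in all and at most 12, crops included, and the job is handed in when it is done.

```bash
ls; mkdir -p pics; python3 - <<'E'
from bench import r, eyes
import cv2
s=r.read_state();print({k:s[k] for k in("time","ee_pos","eef_rot","width","ft_force")})
for n in("top","scene"):
    cv2.imwrite(f"pics/{n}0.png",eyes.camera(n)); print(n,eyes.calibration(n))
E
```

```text
pics
{'time': 0.0, 'ee_pos': array([0.14468818, 0.60763222, 0.23275087]), 'eef_rot': array([ 1.16593543e-01,  9.93179457e-01, -7.14259742e-04, -4.76745489e-05]), 'width': 0.08670902386290814, 'ft_force': array([-0.69069813,  0.0180789 , -0.28449905])}
top {'fx': 475.7848961674795, 'fy': 475.7848961674795, 'cx': 316.26201103039745, 'cy': 241.27104672543936, 'distortion': array([-0.0619056,  0.       ,  0.       ,  0.       ,  0.       ]), 'R': array([[ 5.86478487e-02, -9.98278719e-01,  1.73208781e-04],
       [-9.69637820e-01, -5.70064869e-02, -2.37808237e-01],
       [ 2.37408776e-01,  1.37789917e-02, -9.71312109e-01]]), 't': array([-0.02759506,  0.55760326,  0.93715507])}
scene {'fx': 441.259531995524, 'fy': 441.259531995524, 'cx': 318.1164174299019, 'cy': 244.353962338585, 'distortion': array([0.00069698, 0.        , 0.        , 0.        , 0.        ]), 'R': array([[-0.48276109,  0.87571903,  0.00760925],
       [ 0.70458768,  0.39355165, -0.59048565],
       [-0.52009416, -0.27970211, -0.80701226]]), 't': array([ 0.27398508, -0.3460222 ,  1.41223791])}
```

View pics/top0.png

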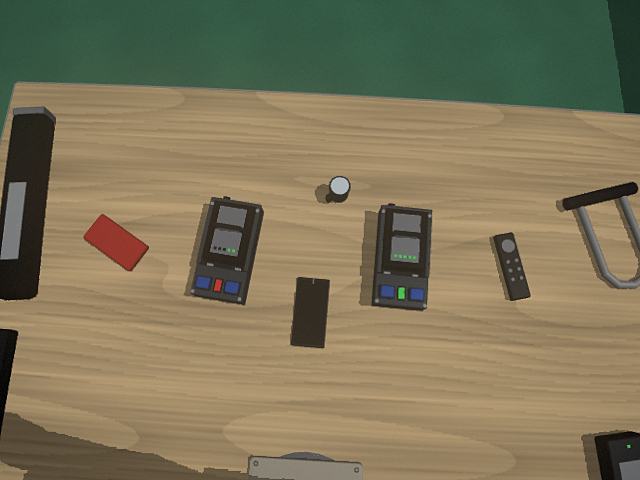

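View pics/scene0.png

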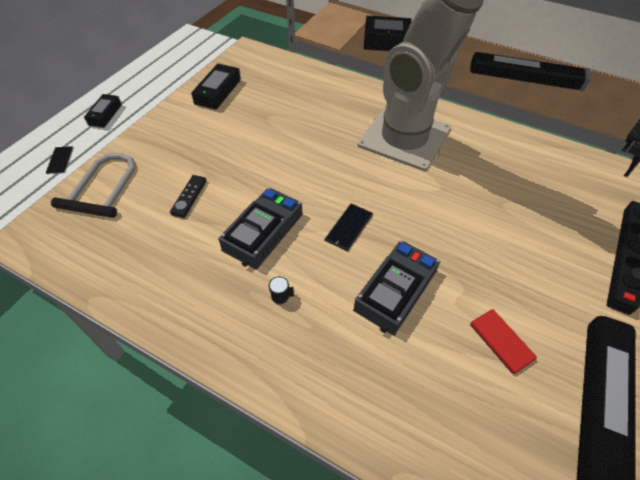

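The top view shows the green dock's keys at about (387,291) and (417,294) with its lamp at (401,293). The red dock is on the left with its lamp at (217,285). The scene view agrees: green lamp at (279,199), keys at (270,195) and (290,203). Next I'll measure the key tops in both views.

```bash
cat > m.py <<'E'
import cv2, numpy as np
from bench import r, eyes
def ray(c,uv,R=None,t=None):
    K=np.array([[c["fx"],0,c["cx"]],[0,c["fy"],c["cy"]],[0,0,1]])
    n=cv2.undistortPoints(np.array([[uv]],float),K,c["distortion"])[0,0]
    R=c["R"] if R is None else R; t=c["t"] if t is None else t
    return -R.T@t, R.T@np.array([n[0],n[1],1])
def onplane(o,d,z): return o+d*(z-o[2])/d[2]
def tri(a,b):
    A=np.stack([a[1],-b[1]],1); s=np.linalg.lstsq(A,b[0]-a[0],rcond=None)[0]
    p,q=a[0]+s[0]*a[1],b[0]+s[1]*b[1]; return (p+q)/2,np.linalg.norm(p-q)
def blobs(im,lo,hi,amin=20):
    m=cv2.inRange(cv2.cvtColor(im,cv2.COLOR_BGR2HSV),lo,hi)
    n,l,s,c=cv2.connectedComponentsWithStats(m)
    return [(c[i],s[i,4],s[i,:4]) for i in range(1,n) if s[i,4]>=amin]
BLUE=((105,120,90),(130,255,255)); GREEN=((50,120,120),(75,255,255))
E
python3 - <<'E'
from m import *
P={}
for n in("top","scene"):
    im=cv2.imread(f"pics/{n}0.png");c=eyes.calibration(n)
    for nm,col in(("B",BLUE),("G",GREEN)):
        for ce,a,bb in blobs(im,*col):
            print(n,nm,ce.round(1),a,bb,onplane(*ray(c,ce),.062).round(4))
            P.setdefault((n,nm),[]).append(ce)
T,S=eyes.calibration("top"),eyes.calibration("scene")
for b in P["top","B"]:
    print(min((( *tri(ray(T,b),ray(S,q)),) for q in P["scene","B"]),key=lambda x:x[1]))
E
```

```text
top B [202.5 281.9] 131 [196 276  14  12] [0.4585 0.2373 0.062 ]
top B [231.4 287. ] 135 [225 281  14  13] [0.4515 0.1756 0.062 ]
top B [387.  290.9] 137 [381 286  13  11] [ 0.4623 -0.1474  0.062 ]
top B [416.6 293.9] 127 [411 289  12  11] [ 0.4596 -0.209   0.062 ]
top G [401.  292.9] 75 [398 287   7  12] [ 0.4599 -0.1765  0.062 ]
scene B [269.2 193.2] 76 [263 189  13   9] [ 0.4647 -0.2065  0.062 ]
scene B [288.4 202.3] 84 [282 198  14  10] [ 0.4671 -0.145   0.062 ]
scene B [404.4 248.1] 99 [398 243  14  11] [0.4566 0.1782 0.062 ]
scene B [427.1 260.3] 107 [420 255  15  12] [0.4635 0.2395 0.062 ]
scene G [278.9 199.2] 41 [275 196   9   8] [ 0.47   -0.1726  0.062 ]
(array([0.45929451, 0.23892464, 0.05625468]), np.float64(0.0004481035910798907))
(array([0.45216981, 0.17710243, 0.05592586]), np.float64(0.0006761352123081562))
(array([ 0.46304698, -0.1479884 ,  0.05647221]), np.float64(0.0003923474668987997))
(array([ 0.46038836, -0.21005062,  0.0561498 ]), np.float64(0.00036487368389554565))
```

Triangulation puts the keys at (0.463,-0.148) and (0.460,-0.210). They come out 62 mm apart, as specified, with the dock yaw about -2.5°. The height reads 56 mm, 6 mm below nominal, so I'll refine from close up with the wrist camera. I'll move over in steps of at most 100 mm, going wide of the base.

```bash
python3 -m inch '{"translation":[[0.35,-0.35,0],[0.7,-0.7,0],[1,-1,0],[1,-1,0]],"rot":[[0,0,0.1],[0,0,0.18],[0,0,0.18],[0,0,0.18]],"jaw":[47,47,47,47]}' 
python3 -m inch '{"translation":[[0.35,-0.35,0],[0.7,-0.7,0],[1,-1,0],[1,-1,0]],"rot":[[0,0,0],[0,0,0],[0,0,0],[0,0,0]],"jaw":[47,47,47,47]}'
python3 -m inch '{"translation":[[0.35,-0.35,0],[0.7,-0.7,0],[1,-1,0],[1,-1,0]],"rot":[[0,0,0],[0,0,0],[0,0,0],[0,0,0]],"jaw":[47,47,47,47]}'
```

```text
time: 0.5
ee_pos: [0.2507, 0.5031, 0.2329]
eef_rot: [0.027, 1.0, -0.001, 0.001]
ft_force: [0.4, -0.2, -0.4]
width: 0.0624
time: 0.9
ee_pos: [0.3561, 0.3977, 0.2329]
eef_rot: [0.032, 0.999, -0.002, 0.002]
ft_force: [-0.6, 1.2, -0.4]
width: 0.0472
time: 1.3
ee_pos: [0.4606, 0.2916, 0.2328]
eef_rot: [0.037, 0.999, -0.004, 0.003]
ft_force: [-0.6, -0.4, -0.3]
width: 0.0467
```

```bash
for i in 1 2 3 4; do :; done
python3 -m inch '{"translation":[[0,-0.5,0],[0,-1,0],[0,-1,0]],"rot":[[0,0,0],[0,0,0],[0,0,0]],"jaw":[47,47,47]}' | grep ee_pos
python3 -m inch '{"translation":[[0,-0.5,0],[0,-1,0],[0,-1,0]],"rot":[[0,0,0],[0,0,0],[0,0,0]],"jaw":[47,47,47]}' | grep ee_pos
python3 -m inch '{"translation":[[0,-0.5,0],[0,-1,0],[0,-1,0]],"rot":[[0,0,0],[0,0,0],[0,0,0]],"jaw":[47,47,47]}' | grep ee_pos
python3 -m inch '{"translation":[[0,-0.5,0],[0,-1,0],[0,-1,0],[0,-1,0]],"rot":[[0,0,0],[0,0,0],[0,0,0],[0,0,0]],"jaw":[47,47,47,47]}'
```

```text
ee_pos: [0.4612, 0.1859, 0.2328]
ee_pos: [0.4612, 0.0806, 0.233]
ee_pos: [0.461, -0.0245, 0.2333]
time: 2.6
ee_pos: [0.4611, -0.1248, 0.2332]
eef_rot: [0.049, 0.999, -0.005, 0.003]
ft_force: [-0.0, 1.1, 0.4]
width: 0.0472
```

```bash
python3 -m inch '{"translation":[[0,-0.3,0],[0,-0.53,0],[0,-0.53,0],[0,-0.53,0]],"rot":[[0,0,0.05],[0,0,0.05],[0,0,0.05],[0,0,0.05]],"jaw":[47,47,47,47]}'
cat > w.py <<'E'
from m import *
from scipy.spatial.transform import Rotation as Ro
import sys
s=r.read_state(); im=eyes.camera("wrist"); cv2.imwrite(f"pics/{sys.argv[1]}.png",im)
c=eyes.calibration("wrist"); M=np.eye(4); M[:3,:3]=Ro.from_quat(s["eef_rot"]).as_matrix(); M[:3,3]=s["ee_pos"]
print("tool axes\n",M[:3,:3].round(4),s["ee_pos"].round(4))
W=np.linalg.inv(M@c["hand_eye"]); R,t=W[:3,:3],W[:3,3]
for nm,col in(("B",BLUE),("G",GREEN)):
    for ce,a,bb in blobs(im,*col,amin=60):
        p=onplane(*ray(c,ce,R,t),.062)
        print(nm,ce.round(1),a,bb,p.round(4),"tool:",(M[:3,:3].T@(p-M[:3,3])).round(4))
# target yaw -2.5deg, vertical
des=Ro.from_euler("z",-2.5,degrees=True)*Ro.from_quat([0,1,0,0])
print("rot cmd",((des*Ro.from_quat(s["eef_rot"]).inv()).as_rotvec(degrees=True)/60).round(4))
E
python3 w.py w1
```

```text
time: 3.0
ee_pos: [0.4616, -0.1759, 0.2329]
eef_rot: [0.023, 1.0, -0.005, 0.003]
ft_force: [0.2, 0.2, -0.5]
width: 0.0471
tool axes
 [[-0.999   0.0451  0.0057]
 [ 0.0451  0.9989 -0.0095]
 [-0.0062 -0.0093 -0.9999]] [ 0.4616 -0.1759  0.2329]
B [349.6 223.6] 877 [334 210  33  28] [ 0.461  -0.1489  0.062 ] tool: [0.0028 0.0285 0.1706]
B [279.7 225.6] 701 [265 213  31  25] [ 0.4602 -0.2105  0.062 ] tool: [ 0.0009 -0.033   0.1712]
G [314.5 222.4] 441 [307 209  16  28] [ 0.4586 -0.1797  0.062 ] tool: [ 0.0038 -0.0024  0.1709]
rot cmd [0.0091 0.0055 0.0014]
```

View pics/w1.png

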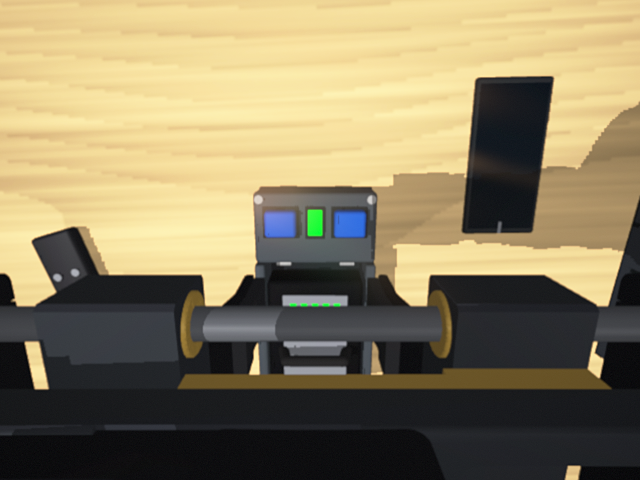

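The wrist view shows the two keys at (350,224) and (280,226) with the green lamp between them at (314,222). That puts the key centre at about (0.461,-0.180), within 2 mm of the other views. I'll aim for (0.459,-0.179), straighten the tilt, and stop about 15 mm above the keys to check.

```bash
python3 -m inch '{"translation":[[-0.03,-0.03,-0.3],[-0.03,-0.03,-0.6],[-0.03,-0.03,-0.8],[-0.03,-0.03,-0.8]],"rot":[[0.009,0.0055,0.001],[0.009,0.0055,0.001],[0.009,0.0055,0.001],[0.009,0.0055,0.001]],"jaw":[47,47,47,47]}'
python3 -m inch '{"translation":[[0,0,-0.3],[0,0,-0.5],[0,0,-0.62],[0,0,-0.62],[0,0,-0.62]],"rot":[[0,0,0],[0,0,0],[0,0,0],[0,0,0],[0,0,0]],"jaw":[47,47,47,47,47]}'
python3 w.py w2
python3 - <<'E'
from m import *
a=cv2.resize(eyes.camera("scene")[130:280,200:360],None,fx=3.5,fy=3.5,interpolation=cv2.INTER_CUBIC)
cv2.imwrite("pics/s2.png",a)
E
```

```text
time: 3.45
ee_pos: [0.4574, -0.1763, 0.1506]
eef_rot: [0.02, 1.0, 0.0, -0.002]
ft_force: [-0.1, -0.2, 1.2]
width: 0.0472
time: 3.95
ee_pos: [0.4582, -0.1761, 0.0897]
eef_rot: [0.02, 1.0, 0.0, -0.002]
ft_force: [-0.3, -0.3, -0.3]
width: 0.0472
tool axes
 [[-9.992e-01  4.040e-02 -3.400e-03]
 [ 4.040e-02  9.992e-01  8.000e-04]
 [ 3.400e-03  6.000e-04 -1.000e+00]] [ 0.4582 -0.1761  0.0897]
B [253.6 279.9] 1435 [224 264  57  42] [ 0.4531 -0.2088  0.062 ] tool: [ 0.0037 -0.0328  0.0276]
B [365.7 280.8] 1387 [344 264  56  42] [ 0.4559 -0.1519  0.062 ] tool: [0.0031 0.0241 0.0277]
G [311.6 284.4] 1014 [300 264  25  42] [ 0.4568 -0.1794  0.062 ] tool: [ 0.0012 -0.0034  0.0277]
rot cmd [-0.0007 -0.0033 -0.0031]
```

View pics/w2.png

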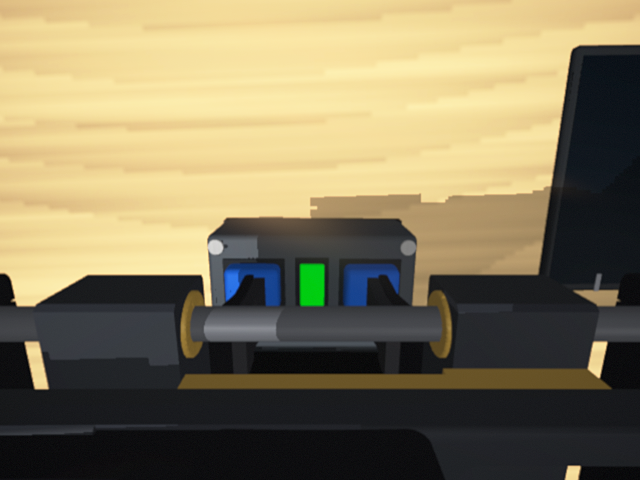

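View pics/s2.png

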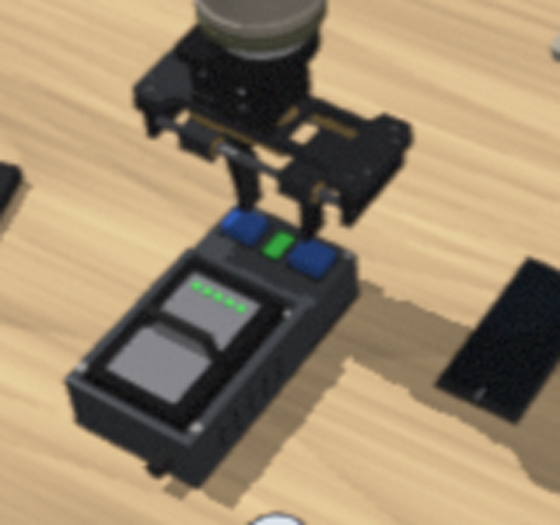

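The wrist view shows the left key spanning columns 224-280 and the right key 344-400, a midpoint of 312. The fingertips sit at about 256 and 376, a midpoint of 316, so they are 2-3 mm too far towards +y. I'll shift y by -3 mm and x by +1 mm, then press down slowly.

```bash
python3 -m inch '{"translation":[[0.01,-0.03,0],[0.01,-0.03,-0.05],[0.01,-0.03,-0.1],[0.01,-0.03,-0.1],[0.01,-0.03,-0.14],[0.01,-0.03,-0.17],[0.01,-0.03,-0.2],[0.01,-0.03,-0.22],[0.01,-0.03,-0.23],[0.01,-0.03,-0.24],[0.01,-0.03,-0.24],[0.01,-0.03,-0.24]],"rot":[[0,0,0],[0,0,0],[0,0,0],[0,0,0],[0,0,0],[0,0,0],[0,0,0],[0,0,0],[0,0,0],[0,0,0],[0,0,0],[0,0,0]],"jaw":[47,47,47,47,47,47,47,47,47,47,47,47]}'
```

```text
time: 5.25
ee_pos: [0.4593, -0.1793, 0.0662]
eef_rot: [0.02, 1.0, 0.001, -0.001]
ft_force: [-4.2, 1.6, 11.0]
width: 0.0473
```

The tips are at 55.2 mm, a depth of 6.8 mm. The 11 N upward force matches both springs at that depth. I'll go slightly deeper and hold.

```bash
python3 -m inch '{"translation":[[0,0,-0.005],[0,0,-0.005],[0,0,-0.005],[0,0,-0.005],[0,0,-0.005],[0,0,-0.005],[0,0,-0.005],[0,0,-0.005],[0,0,-0.005],[0,0,-0.005],[0,0,-0.005],[0,0,-0.005],[0,0,-0.005],[0,0,-0.005],[0,0,-0.005],[0,0,-0.005],[0,0,-0.005],[0,0,-0.005],[0,0,-0.005],[0,0,-0.005]],"rot":[[0,0,0],[0,0,0],[0,0,0],[0,0,0],[0,0,0],[0,0,0],[0,0,0],[0,0,0],[0,0,0],[0,0,0],[0,0,0],[0,0,0],[0,0,0],[0,0,0],[0,0,0],[0,0,0],[0,0,0],[0,0,0],[0,0,0],[0,0,0]],"jaw":[47,47,47,47,47,47,47,47,47,47,47,47,47,47,47,47,47,47,47,47]}'
python3 -m inch '{"translation":[[0,0,0],[0,0,0],[0,0,0],[0,0,0],[0,0,0],[0,0,0],[0,0,0],[0,0,0],[0,0,0],[0,0,0],[0,0,0],[0,0,0],[0,0,0],[0,0,0],[0,0,0],[0,0,0],[0,0,0],[0,0,0],[0,0,0],[0,0,0]],"rot":[[0,0,0],[0,0,0],[0,0,0],[0,0,0],[0,0,0],[0,0,0],[0,0,0],[0,0,0],[0,0,0],[0,0,0],[0,0,0],[0,0,0],[0,0,0],[0,0,0],[0,0,0],[0,0,0],[0,0,0],[0,0,0],[0,0,0],[0,0,0]],"jaw":[47,47,47,47,47,47,47,47,47,47,47,47,47,47,47,47,47,47,47,47]}'
python3 - <<'E'
from m import *
print(r.read_state()["torque"])
a=cv2.resize(eyes.camera("scene")[130:280,200:360],None,fx=3.5,fy=3.5,interpolation=cv2.INTER_CUBIC)
cv2.imwrite("pics/s3.png",a)
E
```

```text
time: 7.25
ee_pos: [0.4593, -0.1793, 0.0662]
eef_rot: [0.02, 1.0, 0.001, -0.001]
ft_force: [-3.5, 1.5, 10.7]
width: 0.047
time: 9.25
ee_pos: [0.4593, -0.1793, 0.0666]
eef_rot: [0.02, 1.0, 0.001, -0.001]
ft_force: [-3.5, 1.3, 10.9]
width: 0.0469
[0.34553069 0.92998689 0.01148031]
```

View pics/s3.png

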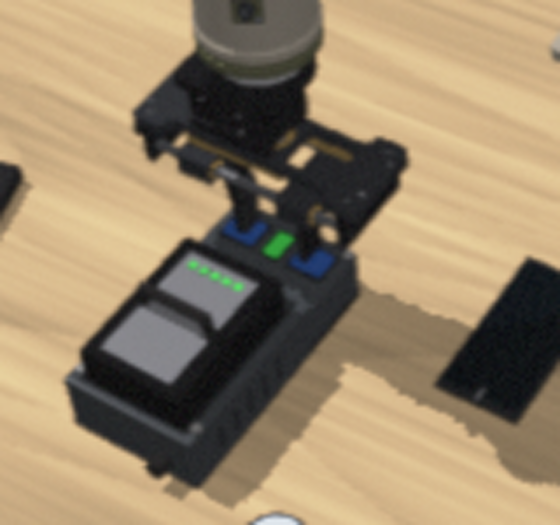

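The battery is clearly standing up out of its dock: its LED row moved from about (218,297) to (217,273) in the crop. Both keys are down under the fingertips. I'll hold longer and measure the LED height to confirm it has stopped fully up.

```bash
cat > h.py <<'E'
from m import *
T,S=eyes.calibration("top"),eyes.calibration("scene")
def led(im,box):
    x0,y0,x1,y1=box; m=cv2.inRange(cv2.cvtColor(im[y0:y1,x0:x1],cv2.COLOR_BGR2HSV),(45,80,70),(80,255,255))
    M=cv2.moments(m,True); return np.array([M["m10"]/M["m00"]+x0,M["m01"]/M["m00"]+y0])
bt,bs=(385,225,425,275),(245,195,275,222)
def rep(a,b):
    p,q=led(a,bt),led(b,bs); print(p.round(1),q.round(1),[v.round(4) for v in tri(ray(T,p),ray(S,q))])
E
cat > h2.py <<'E'
from h import *
rep(cv2.imread("pics/top0.png"),cv2.imread("pics/scene0.png"))
rep(eyes.camera("top"),eyes.camera("scene"))
E
python3 h2.py
python3 -m inch '{"translation":[[0,0,-0.01],[0,0,-0.01],[0,0,-0.01],[0,0,-0.01],[0,0,-0.01],[0,0,-0.01],[0,0,-0.01],[0,0,-0.01],[0,0,-0.01],[0,0,-0.01],[0,0,-0.01],[0,0,-0.01],[0,0,-0.01],[0,0,-0.01],[0,0,-0.01]],"rot":[[0,0,0],[0,0,0],[0,0,0],[0,0,0],[0,0,0],[0,0,0],[0,0,0],[0,0,0],[0,0,0],[0,0,0],[0,0,0],[0,0,0],[0,0,0],[0,0,0],[0,0,0]],"jaw":[47,47,47,47,47,47,47,47,47,47,47,47,47,47,47]}'
python3 h2.py
```

```text
[404.1 256.3] [262.3 214. ] [array([ 0.537 , -0.181 ,  0.0659]), np.float64(0.0004)]
[401.4 253.4] [261.6 208.7] [array([ 0.5387, -0.1745,  0.0906]), np.float64(0.0073)]
time: 10.9
ee_pos: [0.4593, -0.1793, 0.066]
eef_rot: [0.02, 1.0, 0.001, -0.002]
ft_force: [-3.9, 0.4, 11.5]
width: 0.047
[404.1 256.3] [262.3 214. ] [array([ 0.537 , -0.181 ,  0.0659]), np.float64(0.0004)]
[401.5 253.5] [261.6 208.7] [array([ 0.5386, -0.1746,  0.0904]), np.float64(0.0072)]
```

The LED row has risen 24.5 mm (nominal 24), and the reading didn't change between the two looks, so the battery is fully up. The top view is partly hidden by the arm, which explains the 7 mm ray gap. I'll release straight up and clear.

```bash
python3 -m inch '{"translation":[[0,0,0.04],[0,0,0.08],[0,0,0.14],[0,0,0.25],[0,0,0.5],[0,0,0.8],[0,0,1],[0,0,1]],"rot":[[0,0,0],[0,0,0],[0,0,0],[0,0,0],[0,0,0],[0,0,0],[0,0,0],[0,0,0]],"jaw":[47,47,47,47,47,47,47,47]}'
python3 -m inch '{"translation":[[0,0,0.3],[0,0,0.6],[0,0.3,0.8],[0,0.7,0.8],[0,1,0.8],[0,1,0.8]],"rot":[[0,0,0],[0,0,0],[0,0,0],[0,0,0],[0,0,0],[0,0,0]],"jaw":[47,47,47,47,47,47]}'
python3 -m inch '{"translation":[[0,0.5,0],[0,1,0],[0,1,0],[0,1,0],[0,1,0]],"rot":[[0,0,0],[0,0,0],[0,0,0],[0,0,0],[0,0,0]],"jaw":[47,47,47,47,47]}'
python3 h2.py
python3 - <<'E'
from m import *
im=eyes.camera("scene")
T,S=eyes.calibration("top"),eyes.calibration("scene");t=eyes.camera("top")
P=[b[0] for b in blobs(t,*BLUE)];Q=[b[0] for b in blobs(im,*BLUE)]
for b in P: print(b.round(1),[v.round(4) for v in min((tri(ray(T,b),ray(S,q)) for q in Q),key=lambda x:x[1])])
cv2.imwrite("pics/s4.png",im)
E
```

```text
time: 11.8
ee_pos: [0.4609, -0.1798, 0.1691]
eef_rot: [0.021, 1.0, 0.001, 0.001]
ft_force: [0.0, 0.0, -0.2]
width: 0.047
time: 12.4
ee_pos: [0.4608, -0.0756, 0.2487]
eef_rot: [0.017, 1.0, 0.002, 0.001]
ft_force: [-0.1, 0.0, -0.6]
width: 0.047
time: 12.9
ee_pos: [0.4608, 0.0229, 0.2484]
eef_rot: [0.018, 1.0, 0.002, 0.0]
ft_force: [-0.1, -0.8, 0.3]
width: 0.0466
[404.1 256.3] [262.3 214. ] [array([ 0.537 , -0.181 ,  0.0659]), np.float64(0.0004)]
[406.8 254. ] [262.  208.5] [array([ 0.5366, -0.1813,  0.0874]), np.float64(0.0032)]
[387.  290.9] [array([ 0.4631, -0.148 ,  0.0558]), np.float64(0.0005)]
[416.7 293.9] [array([ 0.4604, -0.2101,  0.0557]), np.float64(0.0008)]
```

View pics/s4.png

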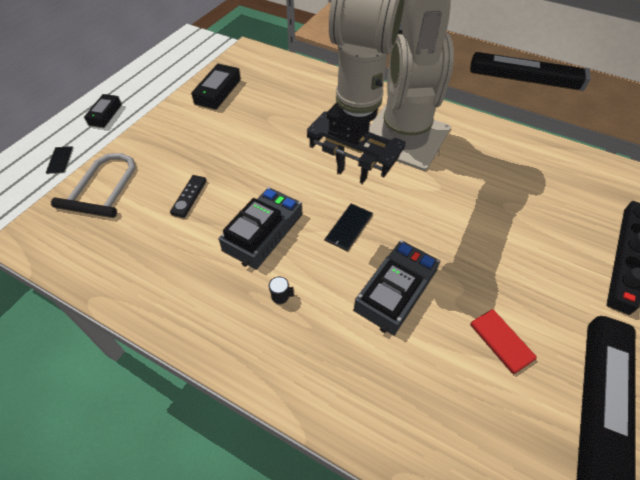

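The view shows the arm clear, the battery raised at about (252,222), and the red dock and the other objects in place. The keys read their original height, so they are back up. The rise now reads 21.5 mm with a 3 mm ray gap, so I'll check that by projection before handing in.

```bash
python3 - <<'E'
from h import *
a=np.array([.537,-.181,.0659])
t,s=eyes.camera("top"),eyes.camera("scene"); print(led(t,bt),led(s,bs))
for dz in(.018,.021,.024):
    for c in(T,S):
        K=np.array([[c["fx"],0,c["cx"]],[0,c["fy"],c["cy"]],[0,0,1]])
        print(dz,cv2.projectPoints(a+[0,0,dz],cv2.Rodrigues(c["R"])[0],c["t"],K,c["distortion"])[0].ravel().round(1))
for n,im,(x0,y0,x1,y1) in(("t",t,(370,195,440,315)),("s",s,(215,180,310,270))):
    cv2.imwrite(f"pics/c{n}.png",cv2.resize(im[y0:y1,x0:x1],None,fx=5,fy=5,interpolation=cv2.INTER_CUBIC))
m=cv2.inRange(cv2.cvtColor(t,cv2.COLOR_BGR2HSV),(45,80,70),(80,255,255))[225:275,385:425]
print(np.argwhere(m)[:,::-1]+[385,225])
E
```

```text
[406.80769231 254.01923077] [262.         208.48484848]
0.018 [405.6 254.5]
0.018 [261.5 209.4]
0.021 [405.9 254.2]
0.021 [261.4 208.6]
0.024 [406.2 253.9]
0.024 [261.3 207.8]
[[396 252]
 [397 252]
 [398 252]
 [401 252]
 [402 252]
 [396 253]
 [397 253]
 [398 253]
 [401 253]
 [402 253]
 [403 253]
 [405 253]
 [406 253]
 [407 253]
 [408 253]
 [411 253]
 [412 253]
 [396 254]
 [397 254]
 [398 254]
 [401 254]
 [402 254]
 [403 254]
 [405 254]
 [406 254]
 [407 254]
 [408 254]
 [410 254]
 [411 254]
 [412 254]
 [413 254]
 [415 254]
 [416 254]
 [417 254]
 [401 255]
 [402 255]
 [403 255]
 [406 255]
 [407 255]
 [408 255]
 [410 255]
 [411 255]
 [412 255]
 [415 255]
 [416 255]
 [417 255]
 [418 255]
 [411 256]
 [412 256]
 [415 256]
 [416 256]
 [417 256]]
```

View pics/ct.png

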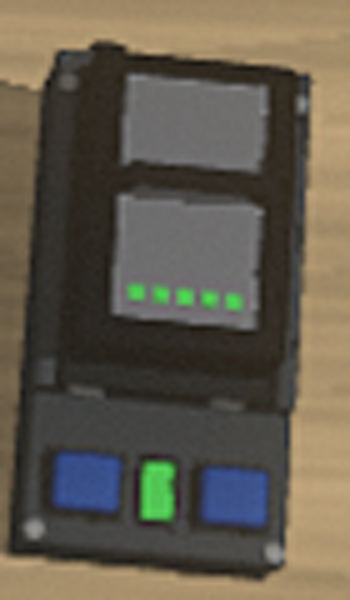

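The top crop shows the battery raised, with both keys proud of the apron. The LED pixels only tell 21 mm from 24 mm by about 0.8 px, so I'll do one more check with the larger grey labels, before and after.

```bash
python3 - <<'E'
from h import *
def lab(im,box):
    x0,y0,x1,y1=box; g=cv2.resize(im[y0:y1,x0:x1],None,fx=8,fy=8,interpolation=cv2.INTER_LINEAR)
    h=cv2.cvtColor(g,cv2.COLOR_BGR2HSV); m=cv2.inRange(h,(0,0,75),(180,70,200))
    m=cv2.morphologyEx(m,cv2.MORPH_OPEN,np.ones((25,25)))
    cs=sorted(cv2.findContours(m,cv2.RETR_EXTERNAL,cv2.CHAIN_APPROX_SIMPLE)[0],key=cv2.contourArea)[-2:]
    out=[]
    for c in cs:
        (u,v),wh,_=cv2.minAreaRect(c); out.append((np.array([(u+.5)/8-.5+x0,(v+.5)/8-.5+y0]),np.array(wh)/8))
    return sorted(out,key=lambda o:o[0][1])
A=[(cv2.imread("pics/top0.png"),cv2.imread("pics/scene0.png")),(eyes.camera("top"),eyes.camera("scene"))]
for t,s in A:
    a,b=lab(t,(388,206,425,268)),lab(s,(226,196,278,246))
    for p,q in((a[0],b[1]),(a[1],b[0])):
        print(p[0].round(2),p[1].round(1),q[0].round(2),q[1].round(1),[v.round(4) for v in tri(ray(T,p[0]),ray(S,q[0]))])
E
```

```text
[406.56 222.33] [28.8 17.5] [245.35 232.91] [25.  18.4] [array([ 0.6104, -0.1838,  0.0683]), np.float64(0.0023)]
[404.62 248.38] [24.1 29.1] [258.27 218.78] [22.5 12.1] [array([ 0.5544, -0.182 ,  0.0645]), np.float64(0.0005)]
[408.46 219.12] [29.1 17.7] [244.08 226.9 ] [25.9 19.1] [array([ 0.6105, -0.1835,  0.0923]), np.float64(0.0019)]
[406.98 246.47] [29.7 26.3] [257.37 212.7 ] [23.  12.7] [array([ 0.5533, -0.1827,  0.0868]), np.float64(0.0006)]
```

The rear label's rise is 24.0 mm. The front label reads 22.3 mm, but its mask changed shape. With a hold of over 5 s and no change during its last 1.6 s, I take the battery to be fully up and am handing in.

```bash
python3 -c "
from bench import r
print(r.close_job(), r.read_state()['time'])"
```

```text
the job is handed in; nothing more can be done
the job is handed in; nothing more can be done
```

I pressed both blue keys of the green-lamp dock together, one fingertip on each. I held them about 6.5–7 mm down for over 5 s while the battery rose, then lifted straight up and moved the arm clear. The job is handed in, at about 13 s of the 42 s allowed.

**Battery fully up:** I take it to be fully up, though the camera readings did not all agree.
- The rear label rose 24.0 mm, matching the 24 mm of full travel.
- The LED row read 24.5 mm while the keys were held, though the arm partly blocked that view. It did not change over the last 1.6 s of the hold.
- The weaker readings afterwards were lower: 21.5 mm for the LED row and 22.3 mm for the front label. The LED row is only a few pixels across, and the front label's outline had changed between the two pictures.

**Keys:** about 11 N on the wrist matched both key springs at that depth. Afterwards both keys measured within 0.7 mm of their starting height. Key heights read about 6 mm below the stated value throughout, so I relied on before-and-after differences.

**Everything else:** the last full picture showed the red-lamp dock, its battery and the loose items where they had been. The final wrist force was about zero. I judged this by eye and did not measure the other dock's battery height.

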